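# Clamp a reagent bottle on the orbital shaker

### The job

Stand the loose square reagent bottle with the red cap upright on the shaker's rubber mat, between the sprung pad of the sliding clamp and the far jaw, with its flat sides square to them. Then lift the clamp's red release bar and, holding it up, slide the clamp towards the far jaw until the bottle is pushed up against that jaw and the sprung pad is pressed in about half way, and let go so that the release bar drops fully home in the nearest notch (rock the clamp a little if the bar hangs on a tooth) and the bottle stays gripped. Do not squeeze the bottle hard or bottom the pad out, do not tip it over, and leave everything else on the bench where it is.

Things in the scene. Friction and masses are not known exactly. Their poses are not given: they have to be found in the camera images.
- bottle: the loose square white plastic reagent bottle with red screw cap, standing alone front left of the shaker (its two twins far left at the back are fixed): body 50 x 50 mm, 109 mm high, about 0.2 kg; cap round, 36 mm across, 80 to 109 mm above the bottom, sloping shoulders below it. Origin: centre of the underside; z up, x and y square to the flat sides.
- shaker: orbital shaker with clamping platform, 280 mm (x) by 312 mm (y), fixed. Origin: centre of its underside on the bench; z up, x from the control panel to the back, y = the way the clamp slides towards the far jaw. Rails along y at x = -120 and +120 mm carry toothed racks, 98 mm high, a notch every 6 mm. The clamp is a grey crossbar along x on the rails, top at 124 mm.
- platform (a point): centre of the top of the dark rubber mat on which the bottle must stand, 84 mm above the bench, axes as the shaker's; the mat is 204 mm (x) by 296 mm (y).
- jaw_zone (a point): fixed point of the shaker in the middle of the range of the far jaw, NOT the jaw itself. The jaw is a black rubber-sleeved bar along x, 22 mm thick, 115 mm above the bench, over x = -90 to +90 mm, its end shoes up to 149 mm high. It was set by hand and is not measured: its face towards the clamp lies anywhere within 24 mm in y of this point, and it does not give. Axes as the shaker's.
- clamp: sliding clamp: crossbar along x; origin on its bar line at bench height, at y = -135 to +5 mm in the shaker's frame, locking every 6 mm; friction under 1 N with the bar up. On its +y side two spring plungers carry a black rubber pad, 64 mm wide, 100 to 130 mm above the bench; its face is 68 mm from the bar line when out and can be pressed back 14 mm to its stop, 1.5 N per mm. Axes as the shaker's.
- release_grip (a point): centre of the release bar's red grip: 110 mm long in the shaker's x, 14 mm thick in y, 16 mm high, 154 mm above the bench when down, with 22 mm free below it down to the crossbar. A leg at each end of the bar has a nose that drops between the rack teeth. The bar goes along with the clamp in y and moves only up and down on it. Axes as the shaker's.
- release_bar (a joint): lift of the release bar in m: 0 = fully down, locked in a notch with about 1 mm of play; above 0.006 the noses clear the teeth and the clamp slides freely; stop at 0.010. A spring pulls it down: 11 N to start lifting, 14 N at the top. If let go just beside the tip of a tooth it can hang there, at 0.002 to 0.006, not locked; a small push along y lets it drop.
- tip_rack: bystander: dark blue box of pipette tips, 73 x 119 x 112 mm, left of the shaker and farther back; origin under its centre
- wash_bottle: bystander: wash bottle with blue cap and bent spout, 208 mm high, right rear; origin at its underside
- lab_timer: bystander: flat white timer, 66 x 62 x 19 mm, front right of the shaker; origin under its centre
- tube_rack: bystander: empty turquoise tube rack, 62 x 190 x 62 mm, right; origin under its centre
- petri: bystander: petri dish, 62 mm across, 14 mm high, left; origin under its centre
There are look-alikes about, which are no part of the job. What is shaped like the bottle but green or turquoise is not meant.

How it is judged:
By the outcome, as a careful person would: the job done as asked, in the order asked, and still so for the second after the job is handed in, with the robot touching nothing.
It also fails if it takes over 64 s, if anything falls off the work surface, if the arm or the gripper's body presses on something with over 40 N, if the wrist force passes 120 N, or if a joint passes its speed limit or range.

### The arm

A 6-joint arm with a two-finger parallel gripper is mounted at the origin on a cart in front of the work surface, level with it; the furniture and walls round the work are solid. World frame = base frame: x ahead of the robot, y to its left, z up, the work surface at z = 0. Lengths are in m, angles in degrees, forces in N, time in s.
With the tool pointing down it reaches from about 0.375 to 0.9 m from the base axis. Payload 3.1 kg.
Tool frame: the origin (TCP) lies at the very end of the fingers, on their centre line; the grasp point (between the pads) lies 19 mm behind it; z points along the fingers, y is the line along which they close (so a half turn about z gives the same grasp; the last joint's range is limited). The gripper opens to 87 mm and grips with 3 to 60 N. Pads are 19 mm wide; open, the fingers measure 117 mm over their backs; the gripper's body (75 mm by 190 mm) begins 51 mm behind the grasp point.
Start: joints at [62.71, 30.224, 82.088, -0, 67.689, -10.227], TCP at [0.183, 0.597, 0.223] pointing down, gripper open.
Joint ranges: [-176.69, 176.69], [-43.24, 126.21], [12.49, 139.97], [-82, 262], [0, 151.66], [-163.58, 163.58]. Speed limits (degrees/s): [159.86, 159.86, 180, 180, 180, 180].

### API

Orientations are given as a 3x3 rotation matrix whose columns are the frame's x, y, z axes.
In Python, from rig import * gives the robot as it stands.
- The arm moves only by the tool jog_arm, never from a script. Its arguments are lists of equal length, an entry for each row: "delta_pos": the shift along the world's x, y, z in cm, a list of three; "turn": the turn about the world's z in degrees; "grip": the closure, from 0 (fully open) to 1 (shut). In form: {"delta_pos": [[x, y, z], ...], "turn": [turn, ...], "grip": [grip, ...]}. A call has 1 to 12 rows; each row is the pose to reach, as a shift and turn from the pose commanded when the call began; what a row does not reach only later rows make up. A row lasts 1/8 s, in which the tool goes at most 62.5 mm and 10.7 degrees, less where a joint would pass 70% of its speed; a pose out of reach is approached as far as the arm can. A call with a gripper value outside its range is refused whole. The fingers move at their own pace and stop on an object; the grip force is fixed at half the most. Time passes only in rows, so rows that repeat a pose let the fingers close. It gives the time, the measured TCP pose, the force, the opening and the grip force at its end, in the units of the state.
- read_state(): the state, without advancing time (a new reading comes with each control period).
- capture(name): name is "scene" or "top" or "wrist"; returns a dict with "color" (480x640x3 uint8, blue, green, red), "fovy" (degrees; the focal length in pixels is half the picture's height over the tangent of half this angle, whatever the lens; pixels are square), "cx", "cy" (the principal point, pixels), "camera_from_world" (4x4, takes a point from world to camera coordinates). Camera axes: x right, y up, looking along -z (the intrinsics and any distortion apply to the point x, -y, -z); pixel columns grow to the right and rows downward; lengths in m; the calibration is good to about 2 mm. A picture is of the moment at which its call begins. There is no depth.
- hand_in(): hands the job in; it is judged then, once.
The state is a dict: "time_s": time; "joint_positions": joint angles; "qvel": joint speeds; "tau": joint torques, N m; "position": TCP position; "tcp_rot": TCP orientation; "force": force on the tool from outside, world axes, zero at the start; "moment": the same for the moment, N m; "opening": opening from 0.0 (shut) to 1.0 (fully open); "grasp_force": force on a finger pad.
Only numpy, scipy, OpenCV 4.12 (cv2) and the standard library are available. Lean on these libraries where they do the work, as an engineer would, in place of code of your own. Each camera call takes 0.05 s, during which the arm holds its last target. There are 200 camera calls.

## Working session

There is one attempt and no reset: what is moved stays moved. The work goes in short steps, Python scripts to look and compute and a tool call to move; the robot and the scene stay as the last step left them, time stands still between calls to the robot, and variables do not carry over. Pictures are saved under pics/ and viewed, at most 10 in all, crops included, and the job is handed in when it is done.

Besides the shell and the picture viewer there is one more tool, called after "Call:" as name([rows], argument=value, ...), one row to a line, values as JSON. jog_arm: Moves the arm, as the interface text tells. Its arguments: {"type":"object","properties":{"delta_pos":{"type":"array"},"turn":{"type":"array"},"grip":{"type":"array"}},"required":["delta_pos","turn","grip"]}

```bash
ls; mkdir -p pics; cat > h.py <<'E'
from rig import *
import numpy as np, cv2
def snap(n,f):
    c=capture(n); cv2.imwrite(f'pics/{f}.png',c['color']); np.save(f'pics/{f}.npy',{k:v for k,v in c.items()},allow_pickle=True); return c
def load(f): return np.load(f'pics/{f}.npy',allow_pickle=True).item()
def foc(c): return c['color'].shape[0]/2/np.tan(np.radians(c['fovy'])/2)
def proj(c,P):
    P=np.atleast_2d(P); q=np.c_[P,np.ones(len(P))]@np.array(c['camera_from_world']).T
    return np.c_[c['cx']+foc(c)*q[:,0]/-q[:,2], c['cy']-foc(c)*q[:,1]/-q[:,2]]
def atz(c,uv,z):
    T=np.linalg.inv(c['camera_from_world']); out=[]
    for u,v in np.atleast_2d(uv):
        d=T[:3,:3]@np.array([(u-c['cx'])/foc(c),-(v-c['cy'])/foc(c),-1]); o=T[:3,3]
        out.append(o+d*(z-o[2])/d[2])
    return np.array(out)
E
python3 - <<'E'
from h import *
for n in ['scene','top']:
    c=snap(n,n+'0'); print(n,[ (k,c[k]) for k in c if k not in('color',)])
cs=np.hstack([load('scene0')['color'],load('top0')['color']])
s=read_state(); print(s['position'],s['tcp_rot'],s['force'],s['opening'])
E
```

```text
pics
scene [('fovy', 45.22156927545019), ('cx', 320.14246794567754), ('cy', 235.54037163243692), ('camera_from_world', array([[ 0.82510133, -0.56475239,  0.01620288, -0.50809196],
       [ 0.33430338,  0.51113371,  0.79182295, -0.23102403],
       [-0.45546574, -0.64791749,  0.61053574, -1.52047809],
       [ 0.        ,  0.        ,  0.        ,  1.        ]]))]
top [('fovy', 45.430499632422446), ('cx', 321.7481511662858), ('cy', 233.88644259261656), ('camera_from_world', array([[-0.25934959, -0.96574584, -0.00853009,  0.07987977],
       [ 0.87910618, -0.23972128,  0.41195392, -0.53757146],
       [-0.39988762,  0.09934123,  0.91116475, -1.64698113],
       [ 0.        ,  0.        ,  0.        ,  1.        ]]))]
[0.18306125 0.59691616 0.2216616 ] [[-9.55990523e-01  2.93396190e-01 -8.92393719e-04]
 [ 2.93397343e-01  9.55989020e-01 -1.73010628e-03]
 [ 3.45512005e-04 -1.91579116e-03 -9.99998105e-01]] [-0.97082976  0.30340087 -0.79195117] 1.0027007576880735
```

View pics/scene0.png

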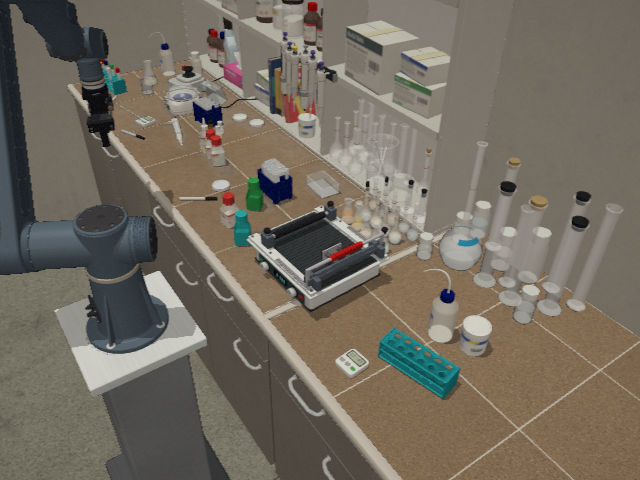

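View pics/top0.png

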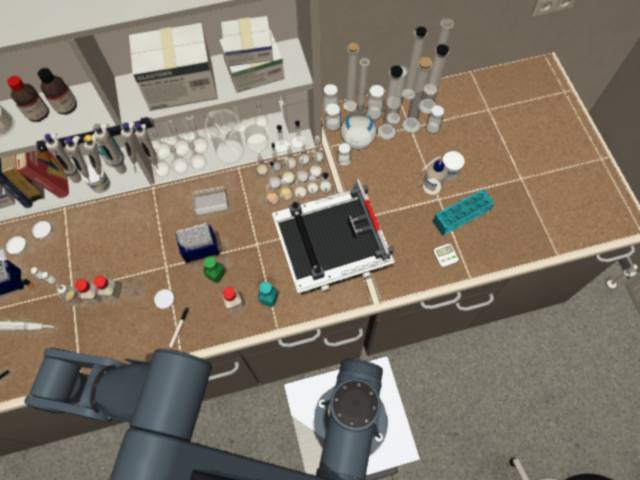

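The scene picture shows these candidates:
- The loose white bottle with the red cap at scene (228,211), top (231,298).
- The fixed twins at scene (210,143) and (217,151).
- The green bottle at (254,194) and the turquoise one at (242,229).

I choose (228,211). The clamp's red grip is at top (372,215) and the jaw bar at about (303,242). I'll check the choice in a close crop.

```bash
python3 - <<'E'
from h import *
c=load('top0')['color'][175:313,208:398]; a=cv2.resize(c,(760,552),interpolation=cv2.INTER_CUBIC)
cv2.imwrite('pics/topcrop.png',a)
c=load('scene0')['color'][180:315,210:400]; cv2.imwrite('pics/scenecrop.png',cv2.resize(c,(760,540),interpolation=cv2.INTER_CUBIC))
E
```

```text
(no output)
```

View pics/topcrop.png

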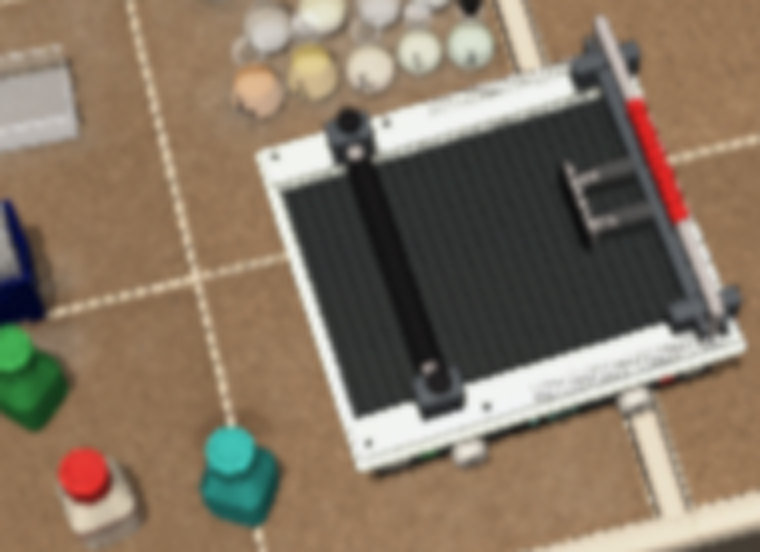

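View pics/scenecrop.png

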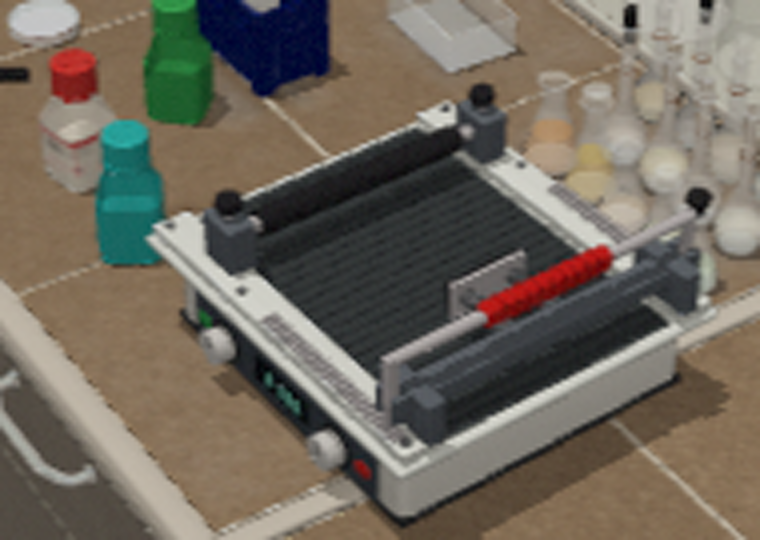

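The crop confirms the white, red-capped bottle (top crop (85,475)). The jaw bar runs from (355,150) to (437,385), the pad is at (580,205), and the red grip runs from (637,100) to (680,218).

```bash
python3 - <<'E'
from h import *
np.set_printoptions(precision=4,suppress=True)
c=load('top0'); s=load('scene0')
f=lambda l:np.array([[207.6+u/4,174.6+v/4] for u,v in l])
g=lambda l:np.array([[209.6+u/4,179.6+v/4] for u,v in l])
for z in(.075,.085,.095):
    p=atz(c,f([(262,153),(362,470),(745,347)]),z); print(z,p,np.linalg.norm(p[0]-p[1]),np.linalg.norm(p[2]-p[1]),np.degrees(np.arctan2(*(p[1]-p[2])[[1,0]])),np.degrees(np.arctan2(*(p[0]-p[1])[[1,0]])))
    q=atz(s,g([(150,238),(405,478)]),z); print('scene',q,np.linalg.norm(q[0]-q[1]))
print('cap',atz(c,f([(83,468)]),.109),atz(s,g([(75,60)]),.109))
print('grip ends',atz(c,f([(637,100),(680,218)]),.162),atz(s,g([(484,308),(607,256)]),.160))
print('jaw',atz(c,f([(365,165),(430,365)]),.115))
E
```

```text
0.075 [[ 0.6705  0.0637  0.075 ]
 [ 0.3905  0.0511  0.075 ]
 [ 0.4096 -0.2582  0.075 ]] 0.2803341115299469 0.3098505125789816 93.5362512487957 2.581236060827448
scene [[ 0.394   0.0577  0.075 ]
 [ 0.4103 -0.2554  0.075 ]] 0.31349963157835137
0.085 [[ 0.6655  0.064   0.085 ]
 [ 0.3871  0.0514  0.085 ]
 [ 0.4061 -0.256   0.085 ]] 0.27863285600599935 0.3079701317247 93.53625124879565 2.5812360608274494
scene [[ 0.3883  0.0461  0.085 ]
 [ 0.4045 -0.264   0.085 ]] 0.31049810960511903
0.095 [[ 0.6604  0.0643  0.095 ]
 [ 0.3837  0.0518  0.095 ]
 [ 0.4026 -0.2537  0.095 ]] 0.27693160048205184 0.3060897508704184 93.5362512487957 2.581236060827447
scene [[ 0.3827  0.0345  0.095 ]
 [ 0.3987 -0.2726  0.095 ]] 0.30749658763188653
cap [[0.4347 0.2512 0.109 ]] [[0.435  0.2508 0.109 ]]
grip ends [[ 0.5948 -0.2218  0.162 ]
 [ 0.4909 -0.2238  0.162 ]] [[ 0.4918 -0.2248  0.16  ]
 [ 0.5923 -0.2256  0.16  ]]
jaw [[ 0.6188 -0.0104  0.115 ]
 [ 0.4439 -0.0168  0.115 ]]
```

Call:
jog_arm([
  [4,-5,3],
  [8,-10,6],
  [12,-16,6],
  [16,-22,6],
  [20,-28,6],
  [23,-32,6],
  [25.2,-34.6,6],
  [25.2,-34.6,6],
  [25.2,-34.6,6],
], turn=[-10,-20,-30,-40,-50,-60,-70,-70,-70], grip=[0,0,0,0,0,0,0,0,0])

```text
time_s: 1.23
position: [0.4349, 0.2513, 0.2821]
tcp_rot: [[-0.051, 0.999, -0.002], [0.999, 0.051, 0.0], [0.0, -0.002, -1.0]]
force: [0.1, -0.1, 0.4]
opening: 1.004
grasp_force: 0.0
```

```bash
python3 - <<'E'
from h import *
np.set_printoptions(precision=4,suppress=True)
c=load('top0'); s=load('scene0')
f=lambda l:np.array([[207.6+u/4,174.6+v/4] for u,v in l])
print('turq,green cap',atz(c,f([(230,445),(13,342)]),.109))
w=snap('wrist','w1'); T=np.linalg.inv(w['camera_from_world']); print(T,w['fovy'])
print(read_state()['position'],read_state()['tcp_rot'],read_state()['force'])
E
```

```text
turq,green cap [[0.4236 0.1422 0.109 ]
 [0.5472 0.283  0.109 ]]
[[ 0.9987 -0.0485 -0.0142  0.4296]
 [ 0.0505  0.9526  0.3     0.3345]
 [-0.001  -0.3003  0.9538  0.4451]
 [ 0.      0.      0.      1.    ]] 70.91811847704598
[0.4344 0.252  0.2822] [[-0.0524  0.9986 -0.0015]
 [ 0.9986  0.0524  0.0002]
 [ 0.0002 -0.0015 -1.    ]] [-0.4034  0.3058  0.3724]
```

View pics/w1.png

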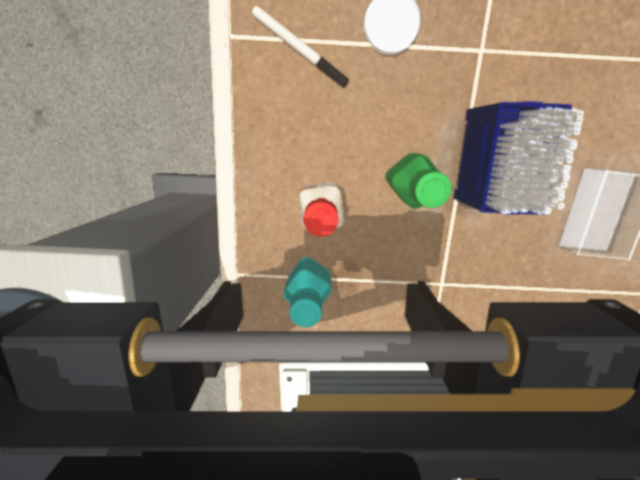

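The wrist picture shows the bottle's cap at (321,217) with the body behind it at (301–343,186–240). Green is at (430,188) and turquoise at (306,305).

```bash
python3 - <<'E'
from h import *
np.set_printoptions(precision=4,suppress=True)
w=load('w1'); cv2.imwrite('pics/w1c.png',cv2.resize(w['color'][170:250,280:370],(720,640)[:2] if 0 else (675,600),interpolation=cv2.INTER_CUBIC))
print(atz(w,[(321,217)],.109))
for yaw in (-8,-4,0,4,8,12):
    a=np.radians(yaw);R=np.array([[np.cos(a),-np.sin(a)],[np.sin(a),np.cos(a)]])
    q=np.array([[x,y] for x,y in((-25,25),(25,25),(25,-25),(-25,-25))])/1000@R.T+[.435,.251]
    print(yaw,[((p-[279.6,169.6])*7.5).round().tolist() for p in (proj(w,np.c_[q,[0]*4]),proj(w,np.c_[q,[.065]*4]))])
E
```

```text
[[0.4306 0.2557 0.109 ]]
-8 [[[226.0, 77.0], [506.0, 131.0], [448.0, 403.0], [177.0, 352.0]], [[208.0, 130.0], [534.0, 193.0], [466.0, 505.0], [152.0, 446.0]]]
-4 [[[215.0, 85.0], [498.0, 120.0], [460.0, 395.0], [185.0, 362.0]], [[195.0, 140.0], [525.0, 180.0], [479.0, 496.0], [162.0, 459.0]]]
0 [[[204.0, 94.0], [489.0, 109.0], [470.0, 386.0], [194.0, 373.0]], [[183.0, 150.0], [515.0, 167.0], [492.0, 486.0], [172.0, 470.0]]]
4 [[[194.0, 104.0], [480.0, 99.0], [480.0, 377.0], [204.0, 382.0]], [[171.0, 162.0], [504.0, 155.0], [503.0, 475.0], [183.0, 481.0]]]
8 [[[185.0, 115.0], [469.0, 89.0], [489.0, 367.0], [214.0, 391.0]], [[160.0, 174.0], [492.0, 144.0], [514.0, 464.0], [195.0, 491.0]]]
12 [[[176.0, 126.0], [458.0, 80.0], [498.0, 357.0], [225.0, 399.0]], [[151.0, 187.0], [479.0, 134.0], [524.0, 452.0], [208.0, 501.0]]]
```

View pics/w1c.png

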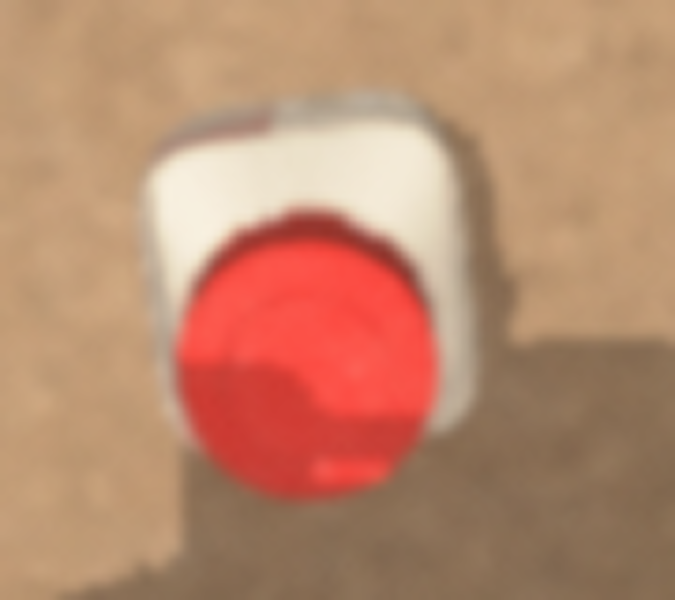

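Call:
jog_arm([
  [-0.1,0.05,-4],
  [-0.1,0.05,-9],
  [-0.1,0.05,-14],
  [-0.1,0.05,-18],
  [-0.1,0.05,-21],
  [-0.1,0.05,-23],
  [-0.1,0.05,-24.2],
  [-0.1,0.05,-24.2],
], turn=[6,6,6,6,6,6,6,6], grip=[0,0,0,0,0,0,0,0])

```text
time_s: 2.28
position: [0.4334, 0.2528, 0.0401]
tcp_rot: [[-0.157, 0.988, -0.001], [0.988, 0.157, -0.0], [-0.0, -0.001, -1.0]]
force: [0.4, 0.6, 0.3]
opening: 1.003
grasp_force: 0.0
```

Call:
jog_arm([
  [0,0,0],
  [0,0,0],
  [0,0,0],
  [0,0,0],
  [0,0,0],
  [0,0,0],
], turn=[0,0,0,0,0,0], grip=[0.2,0.4,0.7,1,1,1])

```text
time_s: 3.02
position: [0.4337, 0.2517, 0.0407]
tcp_rot: [[-0.155, 0.988, -0.001], [0.988, 0.155, -0.0], [-0.0, -0.001, -1.0]]
force: [-1.8, -1.3, 3.2]
opening: 0.564
grasp_force: 30.0
```

Call:
jog_arm([
  [0,0,2],
  [0,0,6],
  [0,0,11],
  [1,-3,16],
  [2.5,-8,20],
  [4,-13,20],
  [6,-18,20],
  [8,-23,20],
  [9.5,-28,20],
  [10.4,-31,20],
  [10.4,-31.5,20],
  [10.4,-31.5,20],
], turn=[0,0,0,0,-2,-4,-6,-6,-6,-6,-6,-6], grip=[1,1,1,1,1,1,1,1,1,1,1,1])

```text
time_s: 4.53
position: [0.5375, -0.0626, 0.2399]
tcp_rot: [[-0.051, 0.999, -0.002], [0.999, 0.051, 0.001], [0.001, -0.002, -1.0]]
force: [-0.3, -0.3, -2.2]
opening: 0.566
grasp_force: 30.0
```

```bash
python3 - <<'E'
from h import *
a=snap('wrist','w2')['color']; b=snap('top','top2')['color']; s=snap('scene','scene2')['color']
p=cv2.resize(b[150:310,250:410],(500,500),interpolation=cv2.INTER_CUBIC)
q=cv2.resize(s[150:310,230:390],(300,300),interpolation=cv2.INTER_CUBIC)
o=np.zeros((600,800,3),np.uint8); o[:500,:500]=p
o[:300,500:]=q; o[300:525,500:]=cv2.resize(a,(300,225)); cv2.imwrite('pics/m2.png',o)
E
```

```text
(no output)
```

View pics/m2.png

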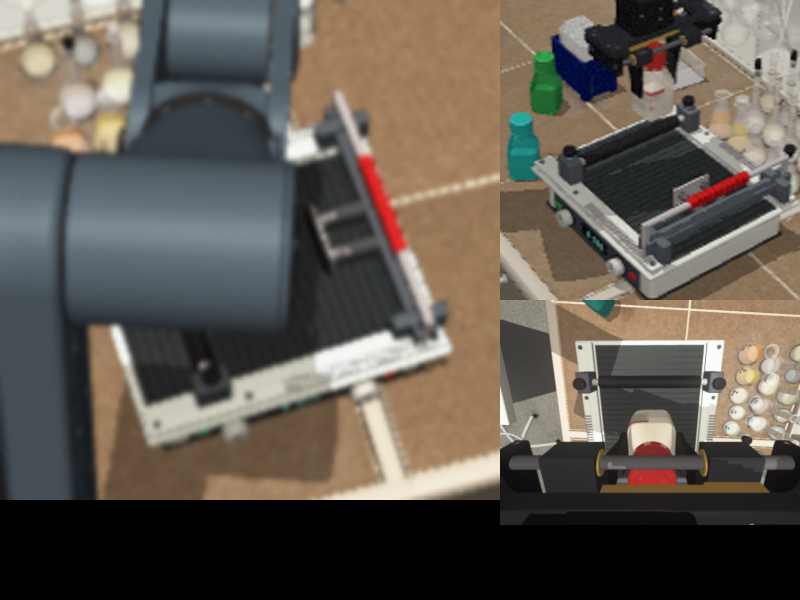

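```bash
python3 - <<'E'
from h import *
np.set_printoptions(precision=4,suppress=True)
w=load('w2'); a=w['color'][70:310,150:490]
cv2.imwrite('pics/w2c.png',cv2.resize((255*(a/255.)**.45).astype(np.uint8),(800,565),interpolation=cv2.INTER_CUBIC))
print(np.linalg.inv(w['camera_from_world']))
E
```

```text
[[ 0.9987 -0.0483 -0.0141  0.5323]
 [ 0.0503  0.9529  0.2991  0.0204]
 [-0.001  -0.2994  0.9541  0.4029]
 [ 0.      0.      0.      1.    ]]
```

View pics/w2c.png

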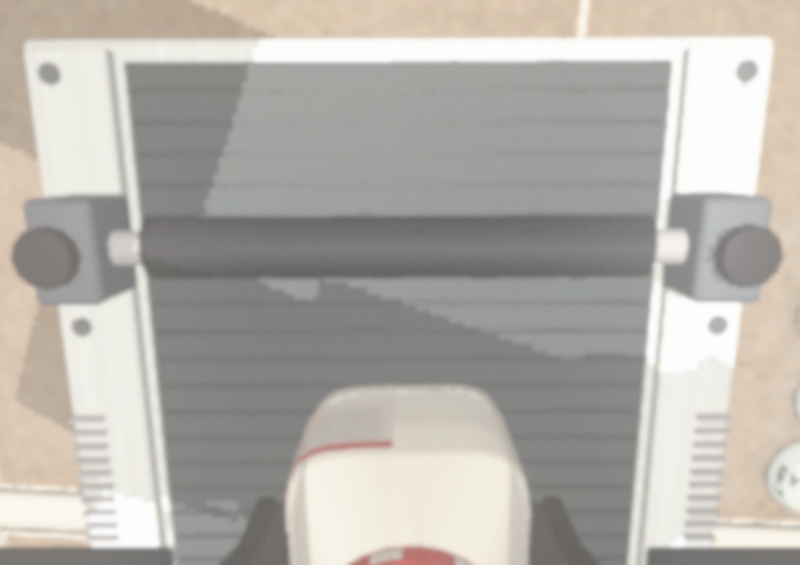

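Contrast-stretched wrist crop: the jaw bar spans rows 216–276, the mat's back edge is at row 62, and the bottle's back bottom edge is at row 386. All of them are parallel, so the bottle is square.

```bash
python3 - <<'E'
from h import *
np.set_printoptions(precision=4,suppress=True)
w=load('w2')
f=lambda l:np.array([[149.7+u*340/800,69.7+v*240/565] for u,v in l])
m=atz(w,f([(125,63),(672,61)]),.084); print('mat',m,np.linalg.norm(m[1]-m[0]),np.degrees(np.arctan2(*(m[1]-m[0])[[1,0]])))
mid=m.mean(0); a=np.radians(3); ux=np.array([np.cos(a),np.sin(a)]); uy=np.array([-np.sin(a),np.cos(a)])
print('platform',mid[:2]-.148*uy)
for z in(.104,.115): 
  j=atz(w,f([(150,276),(650,276),(150,217),(650,215)]),z); print('jaw',z,j)
b=atz(w,f([(320,387),(475,386)]),.1995); print('bottle back bottom',b)
E
```

```text
mat [[0.4249 0.0485 0.084 ]
 [0.6276 0.0594 0.084 ]] 0.20295048113630867 3.0707710534744748
platform [ 0.534  -0.0938]
jaw 0.104 [[ 0.4368 -0.0269  0.104 ]
 [ 0.6245 -0.0174  0.104 ]
 [ 0.4378 -0.0052  0.104 ]
 [ 0.6213  0.0048  0.104 ]]
jaw 0.115 [[ 0.4403 -0.0252  0.115 ]
 [ 0.6211 -0.016   0.115 ]
 [ 0.4413 -0.0043  0.115 ]
 [ 0.618   0.0053  0.115 ]]
bottle back bottom [[ 0.5113 -0.0391  0.1995]
 [ 0.5525 -0.0367  0.1995]]
```

Call:
jog_arm([
  [0,0,-2],
  [0,0,-5],
  [0,0,-8],
  [0,0,-10],
  [0,0,-11],
  [0,0,-11.3],
  [0,0,-11.5],
  [0,0,-11.5],
], turn=[0,0,0,0,0,0,0,0], grip=[1,1,1,1,1,1,1,1])

```text
time_s: 5.68
position: [0.5388, -0.0631, 0.1262]
tcp_rot: [[-0.051, 0.999, 0.001], [0.999, 0.051, -0.0], [-0.0, 0.001, -1.0]]
force: [-0.5, -0.4, -1.4]
opening: 0.565
grasp_force: 30.0
```

Call:
jog_arm([
  [0,0,-0.1],
  [0,0,-0.2],
  [0,0,-0.2],
  [0,0,-0.2],
], turn=[0,0,0,0], grip=[1,1,1,1])

```text
time_s: 6.18
position: [0.5387, -0.0631, 0.1247]
tcp_rot: [[-0.051, 0.999, 0.001], [0.999, 0.051, -0.0], [-0.0, 0.001, -1.0]]
force: [-0.7, -0.3, 5.1]
opening: 0.565
grasp_force: 30.0
```

Call:
jog_arm([
  [0,0,0],
  [0,0,0],
  [0,0,0],
  [0,0,0],
  [0,0,2],
  [0,0,6],
  [0,0,10],
  [0,0,14],
  [0,0,14],
], turn=[0,0,0,0,0,0,0,0,0], grip=[0.6,0.2,0,0,0,0,0,0,0])

```text
time_s: 7.3
position: [0.5405, -0.0637, 0.2669]
tcp_rot: [[-0.051, 0.999, 0.008], [0.999, 0.051, -0.003], [-0.003, 0.007, -1.0]]
force: [-0.1, -0.1, -0.4]
opening: 0.998
grasp_force: 0.0
```

Call:
jog_arm([
  [0,-3,0],
  [0,-7,0],
  [0.2,-11,0],
  [0.4,-14,0],
  [0.5,-16,0],
  [0.5,-16.1,0],
  [0.5,-16.1,0],
  [0.5,-16.1,0],
  [0.5,-16.1,0],
  [0.5,-16.1,0],
  [0.5,-16.1,0],
], turn=[-10,-20,-30,-40,-50,-60,-70,-80,-90,-90,-90], grip=[0,0,0,0,0,0,0,0,0,0,0])

```text
time_s: 8.68
position: [0.543, -0.2238, 0.2627]
tcp_rot: [[0.999, 0.054, -0.001], [0.054, -0.999, 0.001], [-0.001, -0.001, -1.0]]
force: [-0.6, -0.2, -0.3]
opening: 0.997
grasp_force: 0.0
```

```bash
python3 - <<'E'
from h import *
a=snap('wrist','w3')['color']; b=snap('top','top3')['color']; s=snap('scene','scene3')['color']
o=np.zeros((600,800,3),np.uint8)
o[:400,:400]=cv2.resize(b[160:300,260:400],(400,400),interpolation=cv2.INTER_CUBIC)
o[:400,400:]=cv2.resize(s[190:310,260:380],(400,400),interpolation=cv2.INTER_CUBIC)
o[400:,:267]=cv2.resize(a,(267,200)); cv2.imwrite('pics/m3.png',o)
E
```

```text
(no output)
```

View pics/m3.png

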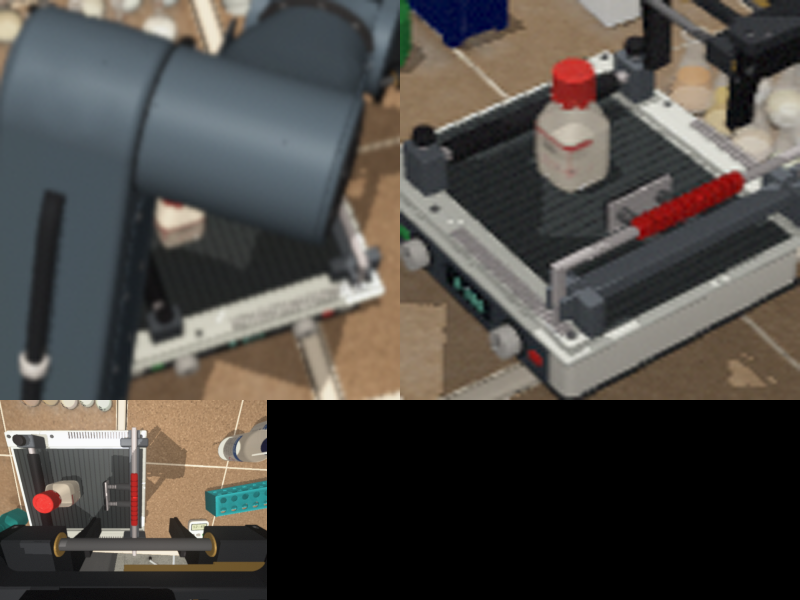

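The bottle stands square on the mat. The red grip, at wrist mosaic column 134, is centred between the fingers. Descending.

Call:
jog_arm([
  [0,0,-3],
  [0,0,-6],
  [0,0,-9],
  [0,0,-11],
  [0,0,-12],
  [0,0,-12.6],
  [0,0,-12.6],
  [0,0,-12.6],
], turn=[0,0,0,0,0,0,0,0], grip=[0,0,0,0,0,0,0,0])

```text
time_s: 9.82
position: [0.5439, -0.2243, 0.1384]
tcp_rot: [[0.999, 0.051, 0.001], [0.051, -0.999, -0.001], [0.001, 0.001, -1.0]]
force: [-0.2, 0.4, 0.2]
opening: 1.0
grasp_force: 0.0
```

Call:
jog_arm([
  [0,0,0],
  [0,0,0],
  [0,0,0],
  [0,0,0],
  [0,0,0],
  [0,0,0],
  [0,0,0],
  [0,0,0],
  [0,0,0],
  [0,0,0],
], turn=[0,0,0,0,0,0,0,0,0,0], grip=[0.2,0.4,0.6,0.75,0.8,0.85,0.9,1,1,1])

```text
time_s: 11.08
position: [0.5432, -0.223, 0.1375]
tcp_rot: [[0.999, 0.051, -0.0], [0.051, -0.999, 0.002], [-0.0, -0.002, -1.0]]
force: [1.5, 4.2, 0.8]
opening: 0.158
grasp_force: 30.0
```

Call:
jog_arm([
  [0,0.1,0],
  [0,0.1,0.3],
  [0,0.1,0.6],
  [0,0.1,0.9],
  [0,0.1,0.9],
  [0,0.1,0.9],
], turn=[0,0,0,0,0,0], grip=[1,1,1,1,1,1])

```text
time_s: 11.82
position: [0.5432, -0.2231, 0.1462]
tcp_rot: [[0.999, 0.051, -0.0], [0.051, -0.999, 0.0], [-0.0, -0.0, -1.0]]
force: [3.0, -0.4, -13.6]
opening: 0.157
grasp_force: 30.0
```

Call:
jog_arm([
  [0,0.5,0],
  [-0.1,1.5,0],
  [-0.1,2.5,0],
  [-0.2,3.5,0],
  [-0.2,4.5,0],
  [-0.3,5.2,0],
  [-0.3,5.8,0],
  [-0.3,6,0],
  [-0.3,6,0],
], turn=[0,0,0,0,0,0,0,0,0], grip=[1,1,1,1,1,1,1,1,1])

```text
time_s: 12.95
position: [0.5399, -0.1626, 0.1464]
tcp_rot: [[0.999, 0.051, -0.001], [0.051, -0.999, 0.001], [-0.001, -0.001, -1.0]]
force: [1.1, 0.0, -15.0]
opening: 0.158
grasp_force: 30.0
```

Call:
jog_arm([
  [0,0.2,0],
  [0,0.4,0],
  [0,0.6,0],
  [0,0.8,0],
  [-0.1,1.0,0],
  [-0.1,1.2,0],
  [-0.1,1.4,0],
  [-0.1,1.6,0],
  [-0.1,1.6,0],
], turn=[0,0,0,0,0,0,0,0,0], grip=[1,1,1,1,1,1,1,1,1])

```text
time_s: 14.08
position: [0.5391, -0.1466, 0.1465]
tcp_rot: [[0.999, 0.051, -0.001], [0.051, -0.999, 0.001], [-0.001, -0.001, -1.0]]
force: [-1.6, -1.0, -14.2]
opening: 0.155
grasp_force: 30.0
```

Call:
jog_arm([
  [0,0.15,0],
  [0,0.3,0],
  [0,0.4,0],
  [0,0.4,0],
], turn=[0,0,0,0], grip=[1,1,1,1])

```text
time_s: 14.58
position: [0.5389, -0.1427, 0.1464]
tcp_rot: [[0.999, 0.051, -0.001], [0.051, -0.999, 0.001], [-0.001, -0.001, -1.0]]
force: [-2.9, -0.9, -14.3]
opening: 0.157
grasp_force: 30.0
```

Call:
jog_arm([
  [0,0.15,0],
  [0,0.3,0],
  [0,0.3,0],
], turn=[0,0,0], grip=[1,1,1])

```text
time_s: 14.95
position: [0.5388, -0.1396, 0.1464]
tcp_rot: [[0.999, 0.051, -0.001], [0.051, -0.999, 0.001], [-0.001, -0.001, -1.0]]
force: [-4.0, -0.9, -13.3]
opening: 0.163
grasp_force: 30.0
```

Call:
jog_arm([
  [0,0.15,0],
  [0,0.3,0],
  [0,0.3,0],
], turn=[0,0,0], grip=[1,1,1])

```text
time_s: 15.32
position: [0.5387, -0.137, 0.1464]
tcp_rot: [[0.999, 0.052, -0.002], [0.052, -0.999, -0.0], [-0.002, 0.0, -1.0]]
force: [-4.9, -3.0, -14.7]
opening: 0.154
grasp_force: 30.0
```

Call:
jog_arm([
  [-0.06,0.1,0],
  [-0.06,0.2,0],
  [-0.06,0.2,0],
], turn=[0,0,0], grip=[1,1,1])

```text
time_s: 15.7
position: [0.5386, -0.1359, 0.1466]
tcp_rot: [[0.999, 0.052, -0.0], [0.052, -0.999, -0.002], [-0.0, 0.002, -1.0]]
force: [-4.2, -5.3, -14.0]
opening: 0.157
grasp_force: 30.0
```

Call:
jog_arm([
  [-0.02,0.1,0],
  [-0.02,0.2,0],
  [-0.02,0.2,0],
], turn=[0,0,0], grip=[1,1,1])

```text
time_s: 16.08
position: [0.5386, -0.1346, 0.1467]
tcp_rot: [[0.999, 0.052, 0.0], [0.052, -0.999, -0.003], [-0.0, 0.003, -1.0]]
force: [-4.9, -5.4, -14.8]
opening: 0.159
grasp_force: 30.0
```

Call:
jog_arm([
  [-0.07,0.1,0],
  [-0.07,0.25,0],
  [-0.07,0.35,0],
  [-0.07,0.35,0],
  [-0.07,0.35,0],
], turn=[0,0,0,0,0], grip=[1,1,1,1,1])

```text
time_s: 16.7
position: [0.5385, -0.1324, 0.147]
tcp_rot: [[0.999, 0.052, 0.001], [0.052, -0.999, -0.005], [0.001, 0.005, -1.0]]
force: [-4.9, -9.6, -13.7]
opening: 0.157
grasp_force: 30.0
```

```bash
python3 - <<'E'
from h import *
L=[]
for i in range(6):
    capture('wrist'); s=read_state(); L.append(np.r_[s['position'],s['force']])
print(np.mean(L,0).round(4),np.std(L,0).round(4))
E
```

```text
[  0.5385  -0.1324   0.147   -4.8563  -8.9232 -14.4326] [0.     0.     0.     0.4752 0.4534 0.4702]
```

Call:
jog_arm([
  [-0.1,-0.05,0],
  [-0.1,-0.08,0],
  [-0.1,-0.08,0],
  [-0.1,-0.08,-0.3],
  [-0.1,-0.08,-0.6],
  [-0.1,-0.08,-0.9],
  [-0.1,-0.08,-0.9],
  [-0.1,-0.08,-0.9],
], turn=[0,0,0,0,0,0,0,0], grip=[1,1,1,1,1,1,1,1])

```text
time_s: 18.0
position: [0.5385, -0.133, 0.1385]
tcp_rot: [[0.999, 0.052, 0.004], [0.052, -0.999, -0.005], [0.003, 0.005, -1.0]]
force: [-3.7, -7.4, -12.1]
opening: 0.153
grasp_force: 30.0
```

Call:
jog_arm([
  [0,0,-0.1],
  [0,0,-0.15],
  [0,0,-0.15],
  [0,0,-0.15],
], turn=[0,0,0,0], grip=[1,1,1,1])

```text
time_s: 18.5
position: [0.5385, -0.133, 0.1375]
tcp_rot: [[0.999, 0.052, 0.004], [0.052, -0.999, -0.005], [0.004, 0.005, -1.0]]
force: [-5.5, -7.2, -9.3]
opening: 0.156
grasp_force: 30.0
```

Call:
jog_arm([
  [0,0,-0.1],
  [0,0,-0.1],
  [0,0,-0.1],
], turn=[0,0,0], grip=[1,1,1])

```text
time_s: 18.88
position: [0.5385, -0.133, 0.1375]
tcp_rot: [[0.999, 0.052, 0.004], [0.052, -0.999, -0.005], [0.004, 0.006, -1.0]]
force: [-6.6, -6.4, -3.2]
opening: 0.157
grasp_force: 30.1
```

Call:
jog_arm([
  [0,-0.1,0],
  [0,-0.15,0],
  [0,-0.15,0],
], turn=[0,0,0], grip=[1,1,1])

```text
time_s: 19.25
position: [0.5385, -0.1332, 0.1375]
tcp_rot: [[0.999, 0.051, 0.004], [0.051, -0.999, -0.003], [0.004, 0.003, -1.0]]
force: [-5.1, -4.1, -2.2]
opening: 0.159
grasp_force: 30.0
```

The bar bottomed at its original height, 0.1375. I'll open only part way, because the bottle is close to the +y finger.

Call:
jog_arm([
  [0,0,0],
  [0,0,0],
  [0,0,0],
  [0,0,0],
  [0,0,1],
  [0,0,4],
  [0,0,8],
  [0,0,12],
  [0,-4,14],
  [0,-8,14],
  [0,-8,14],
], turn=[0,0,0,0,0,0,0,0,0,0,0], grip=[0.8,0.65,0.65,0.65,0.65,0.65,0.65,0.65,0.65,0.65,0.65])

```text
time_s: 20.62
position: [0.5372, -0.2146, 0.276]
tcp_rot: [[0.999, 0.048, 0.002], [0.048, -0.999, -0.002], [0.002, 0.002, -1.0]]
force: [-0.3, -0.2, 0.4]
opening: 0.352
grasp_force: 0.0
```

Call:
jog_arm([
  [-1,-4,1],
  [-2,-9,2],
  [-3,-14,3],
  [-4,-18,4],
  [-4,-20,4],
  [-4,-20,4],
], turn=[0,0,0,0,0,0], grip=[0.6,0.6,0.6,0.6,0.6,0.6])

```text
time_s: 21.38
position: [0.4969, -0.4116, 0.3142]
tcp_rot: [[0.999, 0.05, -0.0], [0.05, -0.999, 0.002], [-0.0, -0.002, -1.0]]
force: [-0.2, 0.1, -0.5]
opening: 0.403
grasp_force: 0.0
```

```bash
python3 - <<'E'
from h import *
a=snap('wrist','w4')['color']; b=snap('top','top4')['color']; s=snap('scene','scene4')['color']
o=np.zeros((600,800,3),np.uint8)
o[:400,:400]=cv2.resize(b[170:300,265:395],(400,400),interpolation=cv2.INTER_CUBIC)
o[:400,400:]=cv2.resize(s[190:310,250:370],(400,400),interpolation=cv2.INTER_CUBIC)
o[400:,:267]=cv2.resize(a,(267,200)); o[400:,267:533]=cv2.resize(s,(266,200)); cv2.imwrite('pics/m4.png',o)
E
```

```text
(no output)
```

View pics/m4.png

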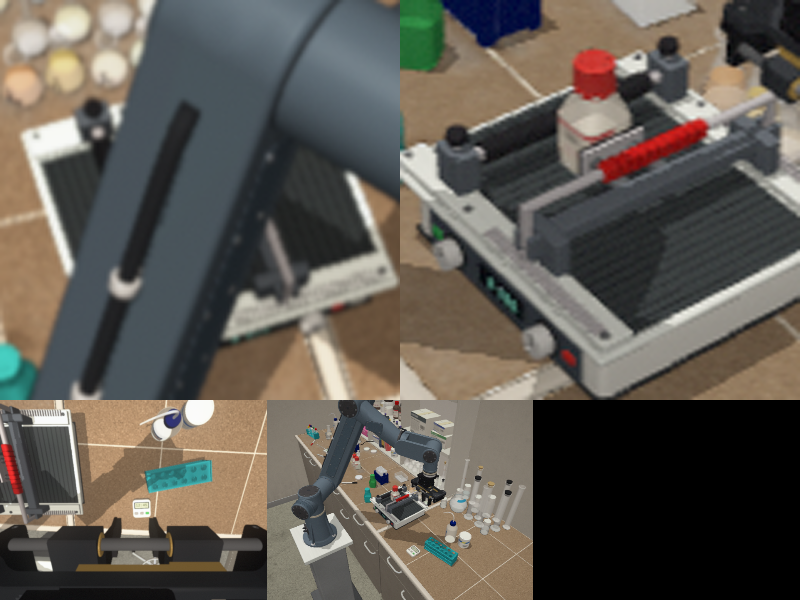

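Final view: the bottle is upright between the pad and jaw at (590,110), with the arm clear of it. As a last check, I'll get the bar height from the red grip's image shift.

```bash
python3 - <<'E'
from h import *
def grip(f,box):
    im=load(f)['color'].astype(int); m=((im[...,2]>120)&(im[...,1]<70)&(im[...,0]<70)).astype(np.uint8)
    k=np.zeros_like(m); k[box[1]:box[3],box[0]:box[2]]=1; ys,xs=np.nonzero(m*k); return np.array([xs.mean(),ys.mean()]),len(xs)
a,na=grip('scene0',(315,230,380,275)); b,nb=grip('scene4',(305,220,350,255))
c=load('scene0'); p=np.array([.5435,-.2231,.154]); d=np.array([-.0524,.9986,0])*.09
print(a,na,b,nb,b-a)
for h in(0,.004,.008): print(h,proj(c,p+d+[0,0,h])-proj(c,p))
E
```

```text
[345.43055556 249.75      ] 144 [325.2        233.94444444] 180 [-20.23055556 -15.80555556]
0 [[-20.77901239 -16.67493857]]
0.004 [[-20.74746218 -17.8295036 ]]
0.008 [[-20.71581447 -18.98763629]]
```

```bash
python3 -c "
from rig import *
print(hand_in())"
```

```text
the job is handed in; nothing more can be done
None
```

The job is handed in: the bottle stands upright against the far jaw with the release bar down in its notch, and the pad is pressed in about 5 mm of its 14 mm, by estimate from the measured force; the next notch would have been about 11 mm.

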